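# Feel along a carved vine

### The arm

A 6-joint arm with a two-finger parallel gripper is mounted at the origin on the work surface. World frame = base frame: x ahead of the robot, y to its left, z up, the work surface at z = 0. Lengths are in mm, angles in rad, forces in N, time in s.
With the tool pointing down it reaches from about 350 to 975 mm from the base axis. Payload 4.9 kg.
Tool frame: the origin (TCP) lies midway between the tips of the shut fingers; the grasp point (between the pads) lies 19 mm behind it; z points along the fingers, x is the direction in which the jaws open and shut, and the axes are right-handed (so a half turn about z gives the same grasp; the last joint's range is limited). The gripper opens to 85 mm and grips with 20 to 120 N. Pads are 22 mm wide; open, the fingers measure 114 mm over their backs; the gripper's body (76 mm by 85 mm) begins 54 mm behind the grasp point. The pads swing forward as they close: fully open they stand 13 mm farther back than shut.
Start: joints at [-1.411, 0.053, 1.613, -0, 1.476, -0.119], TCP at [171.997, -600.848, 231.304] pointing down, gripper open.
Joint ranges: [-3.01, 3.01], [-1.01, 2.22], [0.06, 2.58], [-1.02, 4.17], [0.09, 2.62], [-3.14, 3.14]. Speed limits (rad/s): [2.57, 2.57, 3.14, 3.14, 3.14, 3.14].

### API

Orientations are given as a unit quaternion [x, y, z, w].
In Python, from workcell import * gives the robot as it stands. The module is installed in compiled form; this text tells all that it offers.
- The arm moves only by the tool carry_out, never from a script. Its argument "targets" is a list of rows, each a list of 3 entries, a list of its own where there are three numbers: the finger opening in m, from 0 to 0.0854, then the shift along the tool's x, y, z in m, then the turn about the tool's z in rad. In form: [[grip, [dx, dy, dz], turn], ...]. A call has 1 to 12 rows; each row shifts and turns the commanded pose from where the row before left it, along the tool's axes as they then stand; what a row does not reach is not made up. A row lasts 1/10 s, in which the tool goes at most 50 mm and 8.59 degrees, less where a joint would pass 70% of its speed; a pose out of reach is approached as far as the arm can. A call with a gripper value outside its range is refused whole. The fingers move at their own pace and stop on an object; the grip force is fixed at half the most. Time passes only in rows, so rows that do not move let the fingers close. It gives the time, the measured TCP pose, the force and the opening at its end, in the units of the state.
- get_state(): the state, without advancing time (a new reading comes with each control period).
- read_camera(name): name is "scene" or "side" or "wrist"; returns a dict with "color" (400x640x3 uint8, red, green, blue), "fx", "fy", "cx", "cy" (pixels), "R" (3x3) and "t" (3): a world point X has camera coordinates R X + t; the wrist camera has in their place "hand_eye" (4x4, takes a point from camera to tool coordinates, whose origin is the TCP and whose axes are the tool frame's). Camera axes: x right, y down, z forward; pixel columns grow to the right and rows downward; lengths in mm; the calibration is good to about 2 mm. A picture is of the moment at which its call begins: read the wrist's pose just before it. There is no depth.
- finish_job(): hands the job in, once; it reports no verdict.
Trained networks look in the newest picture that a camera, given by its name, has taken for a name from the list of things; names that differ only in an ending like _2 or _b are one class to them, and where a whole thing is asked for, a point or a joint stands for the part that bears it (a point fixed in the world has none). Each returns a list of dicts, best first, with "confidence" (0 to 1); they miss things now and then, are a little off and sometimes report something else, mostly with a low value. They report only what shows in the picture. A call takes as long as a camera call.
- cut_out(camera, name): "pixels" (400x640 bool, what is visible of it).
- pinpoint(camera, name): "at" ([x, y, z] in mm, in world coordinates, good to about 4 mm: a listed point, or the origin of a listed thing).
The state is a dict: "time_s": time; "qpos": joint angles; "qd": joint speeds; "joint_efforts": joint torques, N m; "position": TCP position; "tcp_rot": TCP orientation; "force": force on the tool from outside, world axes, zero at the start; "wrist_torque": the same for the moment, N m; "finger_gap": finger opening in mm.
Only numpy, scipy, OpenCV 4.12 (cv2) and the standard library are available. Lean on these libraries where they do the work, as an engineer would, in place of code of your own. Each camera call takes 0.05 s, during which the arm holds its last target. There are 200 camera calls.

### The job

Check the carving on the magnolia panel by touch: start on the bud beside the maple leaf and run a fingertip lightly along the raised vine to the last bud, touching each of the four buds and the stem between them in turn, then take the hand away. Only feel it: do not press the sprung rest down hard or lift the panel out of it, and leave the gouge, the stone slip and the mallet where they lie.

Things in the scene. Friction and masses are not known exactly. Their poses are not given: they have to be found in the camera images.
- bud1: bud 1 of the vine carved on the magnolia panel: a round dome, 20 mm across where it leaves the panel face, 7 mm high. The origin is its crest, the topmost point, 82 mm above the table while nothing presses; z up, x along the panel's length, away from the leaf. The first bud, the one beside the carved maple leaf.
- bud2: bud 2 of the vine carved on the magnolia panel: a round dome, 20 mm across where it leaves the panel face, 7 mm high. The origin is its crest, the topmost point, 82 mm above the table while nothing presses; z up, x along the panel's length, away from the leaf.
- bud3: bud 3 of the vine carved on the magnolia panel: a round dome, 20 mm across where it leaves the panel face, 7 mm high. The origin is its crest, the topmost point, 82 mm above the table while nothing presses; z up, x along the panel's length, away from the leaf.
- bud4: bud 4 of the vine carved on the magnolia panel: a round dome, 20 mm across where it leaves the panel face, 7 mm high. The origin is its crest, the topmost point, 82 mm above the table while nothing presses; z up, x along the panel's length, away from the leaf. The last bud, at the far end of the vine from the leaf.
- stem1: middle 40 mm of the stem that runs straight from bud 1 to bud 2 (70 mm from crest to crest). Half-round, about 12 mm wide and 5 mm high, so its crest lies 2 mm lower than the buds' crests. The origin is on its crest half-way between the two buds; axes as for the buds.
- stem2: middle 40 mm of the stem that runs straight from bud 2 to bud 3 (70 mm from crest to crest). Half-round, about 12 mm wide and 5 mm high, so its crest lies 2 mm lower than the buds' crests. The origin is on its crest half-way between the two buds; axes as for the buds.
- stem3: middle 40 mm of the stem that runs straight from bud 3 to bud 4 (70 mm from crest to crest). Half-round, about 12 mm wide and 5 mm high, so its crest lies 2 mm lower than the buds' crests. The origin is on its crest half-way between the two buds; axes as for the buds.
- panel: pale magnolia panel 240 x 104 x 20 mm with the vine carved in relief on top, lying loose between the 12 mm high lips of the rest's platform (1.5 mm play each way). The vine zigzags from bud to bud along the panel; a maple leaf of five lobes, about 70 mm wide, 35 mm long and 3 mm high, is carved beside bud 1, near the panel's end. Origin: centre of its underside, 55 mm above the table; x along its length, away from the leaf.
- platform (a joint): how far the platform of the finishing rest, with the panel on it, has sunk, in m: 0 when nobody presses (fully up), 0.015 at its bottom stop. It stands on springs, moves straight down only, stays level, yields after about 1 to 2 N, then gives 1 mm for each further 0.6 N.
- rest: base board of the finishing rest, dark wood, 300 x 150 x 18 mm, fixed to the table; the platform (259 x 123 mm) stands over it on four coil springs. Origin: centre of its underside, on the table; x along its length, away from the leaf.
- gouge: bystander: gouge with boxwood handle and brass ferrule, about 220 mm long, 24 mm thick, lying loose beside the rest, along x (blade to +x). Origin on the table under its middle.
- slip: bystander: green sharpening stone slip, 100 x 44 x 10 mm, lying loose beside the rest. Origin: centre of its underside.
- mallet: bystander: boxwood mallet lying loose on the table, head 62 x 95 x 62 mm, handle 135 mm long to its -x. Origin: under the centre of the head.
- chest: bystander, fixed: open tool chest 200 x 320 x 100 mm, with its red lacquer lid standing open on the side away from the rest, its top about 310 mm above the table. Origin: centre of its underside.

How it is judged (in metres and radians):
On the way, in this order (a step that is already met when the one before it is completed fails the run):
1. a fingertip touches bud 1 (contact force between the fingers and bud1 above 0.2 N), for 0.04 s.
2. a fingertip touches the stem between bud 1 and bud 2 (contact force between the fingers and stem1 above 0.2 N), for 0.04 s.
3. a fingertip touches bud 2 (contact force between the fingers and bud2 above 0.2 N), for 0.04 s.
4. a fingertip touches the stem between bud 2 and bud 3 (contact force between the fingers and stem2 above 0.2 N), for 0.04 s.
5. a fingertip touches bud 3 (contact force between the fingers and bud3 above 0.2 N), for 0.04 s.
6. a fingertip touches the stem between bud 3 and bud 4 (contact force between the fingers and stem3 above 0.2 N), for 0.04 s.
7. a fingertip touches bud 4 (contact force between the fingers and bud4 above 0.2 N), for 0.04 s.
At the end, for the whole second after the job is handed in: After the buds and the stems between them have been touched in order, the rest has come back up (sunk less than 3 mm), the panel lies still and level in its seat (within 8 mm of the middle), and gouge, slip and mallet lie within 15 mm of where they were (value of joint platform below 0.003 m and linear speed of panel below 0.02 m/s and not (z of panel in the frame of rest above 0.063 m or horizontal distance between panel and rest above 0.008 m or angle between panel's own z axis and vertical above 0.1 rad) and distance of each of gouge, slip, mallet from where it was at the start of the episode below 0.015 m).
It fails at once if the panel is pressed hard (over 15 N, or the rest sunk more than 14 mm) (contact force between the fingers and panel above 15 N or value of joint platform above 0.014 m).
It fails at once if the panel is lifted, tipped or shifted out of its seat (z of panel in the frame of rest above 0.063 m or horizontal distance between panel and rest above 0.008 m or angle between panel's own z axis and vertical above 0.1 rad).
It fails at once if the gouge, slip or mallet is moved by more than 15 mm (distance of any of gouge, slip, mallet from where it was at the start of the episode above 0.015 m).
It also fails if it takes over 40 s, if anything falls off the work surface, if the arm or the gripper's body presses on something with over 40 N, if the wrist force passes 120 N, or if a joint passes its speed limit or range.

## Working session

There is one attempt and no reset: what is moved stays moved. The work goes in short steps, Python scripts to look and compute and a tool call to move; the robot and the scene stay as the last step left them, time stands still between calls to the robot, and variables do not carry over. Pictures are saved under pics/ and viewed, about 8 in all and at most 12, crops included, and the job is handed in when it is done.

Besides the shell and the picture viewer there is one more tool, called by a JSON object that holds its "name" and its "arguments", one argument or row to a line. carry_out: Moves the arm, as the interface text tells. Its arguments: {"type":"object","properties":{"targets":{"type":"array","items":{"type":"array"}}},"required":["targets"]}

```bash
mkdir -p pics
python3 - <<'E'
from workcell import *
import cv2,numpy as np
s=get_state();print(s['time_s'],s['position'],s['tcp_rot'],s['force'],s['finger_gap'])
for c in ["scene","side","wrist"]:
    im=read_camera(c); cv2.imwrite(f"pics/{c}0.png",im["color"][:,:,::-1])
    print(c,im.get('t'))
    for n in ["bud1","bud2","bud3","bud4","stem1","panel","rest"]:
        print(n,[(np.round(d["at"],1).tolist(),round(d["confidence"],2)) for d in pinpoint(c,n)][:5])
a=cv2.imread("pics/scene0.png");b=cv2.imread("pics/wrist0.png")
E
```

```text
0.0 [ 171.89541282 -600.24147268  230.03631526] [ 7.98497082e-01 -6.01997755e-01 -7.65649654e-04 -7.26361427e-04] [-0.38369086 -0.29828145 -0.30868665] 85.11252519662303
scene [ -82.55595969 -301.44862044 1639.26060051]
bud1 [([633.4, -1.0, 83.4], 0.41)]
bud2 [([633.4, -1.0, 83.4], 0.41)]
bud3 [([633.4, -1.0, 83.4], 0.41)]
bud4 [([633.4, -1.0, 83.4], 0.41)]
stem1 [([595.6, -9.6, 79.0], 0.56), ([550.5, 21.5, 78.9], 0.44)]
panel [([554.9, 12.9, 61.5], 0.57)]
rest [([555.2, 14.7, -0.3], 0.64), ([544.7, 472.8, -3.2], 0.33)]
side [493.57141477 212.11379857 920.08695549]
bud1 [([558.2, -13.4, 80.9], 0.6), ([627.9, -4.7, 81.3], 0.5), ([541.8, 55.6, 80.7], 0.46), ([468.6, 47.2, 78.9], 0.38), ([627.7, 103.6, -0.7], 0.29)]
bud2 [([558.2, -13.4, 80.9], 0.6), ([627.9, -4.7, 81.3], 0.5), ([541.8, 55.6, 80.7], 0.46), ([468.6, 47.2, 78.9], 0.38), ([627.7, 103.6, -0.7], 0.29)]
bud3 [([558.2, -13.4, 80.9], 0.6), ([627.9, -4.7, 81.3], 0.5), ([541.8, 55.6, 80.7], 0.46), ([468.6, 47.2, 78.9], 0.38), ([627.7, 103.6, -0.7], 0.29)]
bud4 [([558.2, -13.4, 80.9], 0.6), ([627.9, -4.7, 81.3], 0.5), ([541.8, 55.6, 80.7], 0.46), ([468.6, 47.2, 78.9], 0.38), ([627.7, 103.6, -0.7], 0.29)]
stem1 [([597.5, -7.8, 75.8], 0.61), ([501.4, 51.7, 79.5], 0.53)]
panel [([554.1, 15.5, 54.6], 0.68), ([542.1, 478.6, -0.5], 0.63)]
rest [([556.1, 11.2, -2.0], 0.62)]
wrist None
bud1 []
bud2 []
bud3 []
bud4 []
stem1 []
panel []
rest []
```

View pics/scene0.png

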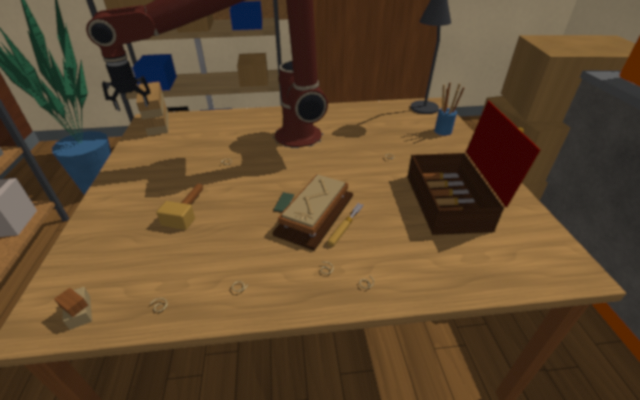

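View pics/side0.png

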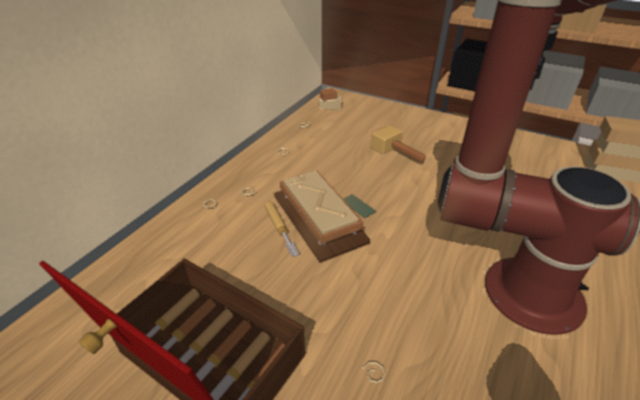

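The panel is at about (315,205) in scene and (320,205) in side. I can't resolve the leaf at this scale, so I'll go over it with the wrist camera.

{"name": "carry_out", "arguments": {
  "targets": [
    [0, [-0.015, -0.016, -0.01], 0],
    [0, [-0.03, -0.032, -0.01], 0],
    [0, [-0.03, -0.032, -0.01], 0],
    [0, [-0.03, -0.032, -0.01], 0],
    [0, [-0.03, -0.032, -0.01], 0],
    [0, [-0.03, -0.032, -0.01], 0],
    [0, [-0.03, -0.032, -0.01], 0],
    [0, [-0.03, -0.032, -0.01], 0],
    [0, [-0.03, -0.032, -0.01], 0],
    [0, [-0.03, -0.032, -0.01], 0],
    [0, [-0.03, -0.032, -0.01], 0],
    [0, [-0.03, -0.032, 0], 0]
  ]
}}

```text
time_s: 2.4
position: [431.9, -166.5, 343.5]
tcp_rot: [0.798, -0.602, 0.002, -0.0]
force: [-0.0, -0.1, -0.4]
finger_gap: -0.1
```

{"name": "carry_out", "arguments": {
  "targets": [
    [0, [-0.03, -0.032, 0], 0],
    [0, [-0.03, -0.032, 0], 0],
    [0, [-0.03, -0.032, 0], 0],
    [0, [-0.02, -0.022, 0], 0],
    [0, [0, 0, 0], 0]
  ]
}}

```text
time_s: 2.9
position: [514.9, -26.9, 341.0]
tcp_rot: [0.8, -0.6, -0.0, -0.0]
force: [-0.2, -0.0, -0.2]
finger_gap: 0.4
```

```bash
cat > h.py <<'E'
from workcell import *
import cv2,numpy as np
from scipy.spatial.transform import Rotation as Ro
def tool():
    s=get_state();return s,Ro.from_quat(s['tcp_rot']).as_matrix(),np.array(s['position'])
E
python3 - <<'E'
from h import *
s,R,p=tool();print(s['time_s'],p,R.round(3).tolist(),s['force'],s['finger_gap'])
im=read_camera("wrist");cv2.imwrite("pics/wrist1.png",im["color"][:,:,::-1])
print(im["hand_eye"].round(3).tolist(),im["fx"],im["cx"],im["cy"])
for n in ["bud1","stem1","panel","rest","gouge","slip"]:
    print(n,[(np.round(d["at"],1).tolist(),round(d["confidence"],2)) for d in pinpoint("wrist",n)][:6])
E
```

```text
2.9 [514.92867169 -26.90794186 341.01043243] [[0.28, -0.96, -0.0], [-0.96, -0.28, 0.001], [-0.001, 0.0, -1.0]] [-0.15285764 -0.01640905 -0.21988311] 0.4299539643783291
[[1.0, 0.0, -0.0, -0.245], [-0.0, 0.952, 0.305, -78.584], [0.0, -0.305, 0.952, -142.195], [0.0, 0.0, 0.0, 1.0]] 296.75202264633054 318.0364170974589 200.24732760183932
bud1 [([632.3, -5.7, 77.0], 0.76), ([469.5, 47.0, 79.0], 0.72), ([538.1, 55.9, 81.8], 0.56), ([560.9, -12.2, 79.5], 0.52)]
stem1 [([549.7, 21.8, 79.2], 0.55), ([506.0, 51.7, 78.4], 0.47), ([595.5, -14.8, 85.4], 0.46)]
panel [([558.8, 16.5, 55.9], 0.98), ([560.5, -11.4, 78.9], 0.29)]
rest []
gouge [([628.8, 104.3, -5.0], 0.69)]
slip [([483.2, -86.2, -0.4], 0.83)]
```

View pics/wrist1.png

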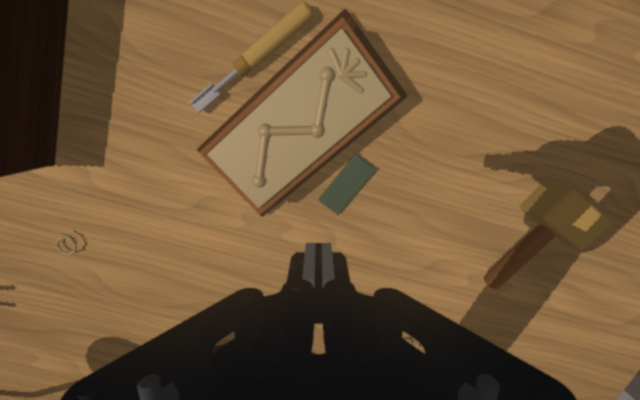

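The wrist picture shows the leaf at about (350,70). The buds run from it in order: bud1 (327,75), bud2 (318,130), bud3 (265,130), bud4 (259,182). Next I'll project the mask centroids onto z=82 and fit the zigzag.

Run:
```python
from h import *
s,R,p=tool()
im=read_camera("wrist");H=im["hand_eye"]
K=np.array([[im["fx"],0,im["cx"]],[0,im["fy"],im["cy"]],[0,0,1]])
def proj(u,v,z):
    d=R@H[:3,:3]@np.linalg.solve(K,[u,v,1.]);o=p+R@H[:3,3];return o+d*(z-o[2])/d[2]
g=cv2.cvtColor(im["color"],cv2.COLOR_RGB2GRAY)
W=[proj(u,v,82) for u,v in [(327,75),(318,130),(265,130),(259,182)]]
print("click",np.round(W,1).tolist())
for d in cut_out("wrist","bud1"):
    v,u=np.nonzero(d["pixels"]);print(d["confidence"],len(u),u.mean(),v.mean(),proj(u.mean(),v.mean(),80).round(1))
d=cut_out("wrist","panel")[0]["pixels"].astype(np.uint8)
c=max(cv2.findContours(d,0,2)[0],key=cv2.contourArea);r=cv2.boxPoints(cv2.minAreaRect(c))
print("panel",[proj(u,v,75).round(1).tolist() for u,v in r])
W=np.array(W);print(np.linalg.norm(np.diff(W,axis=0),axis=1))
pp=[np.array(x["at"]) for x in pinpoint("wrist","bud1")];print(np.round(pp,1).tolist())
pp=[np.array(x["at"]) for x in pinpoint("side","bud1")];print(np.round(pp,1).tolist())
k=cv2.resize(im["color"][50:215,190:420,::-1],None,fx=3,fy=3,interpolation=2);cv2.imwrite("pics/crop1.png",k)
```

```text
click [[626.7, -9.8, 82.0], [559.0, -17.4, 82.0], [539.8, 50.0, 82.0], [468.4, 42.4, 82.0]]
0.77 202 323.7029702970297 72.00990099009901 [629.1  -4.9  80. ]
0.73 140 261.65714285714284 128.5 [540.3  55.   80. ]
panel [[489.6, 130.0, 75.0], [684.6, -6.7, 75.0], [636.2, -98.2, 75.0], [421.3, 35.4, 75.0]]
[68.15367816 70.02722896 71.80387072]
[[539.2, 57.8, 83.0], [561.6, -12.4, 78.9], [632.2, -6.9, 79.6], [469.8, 49.0, 78.3]]
[[558.2, -13.4, 80.9], [627.9, -4.7, 81.3], [541.8, 55.6, 80.7], [468.6, 47.2, 78.9], [627.7, 103.6, -0.7]]
```

View pics/crop1.png

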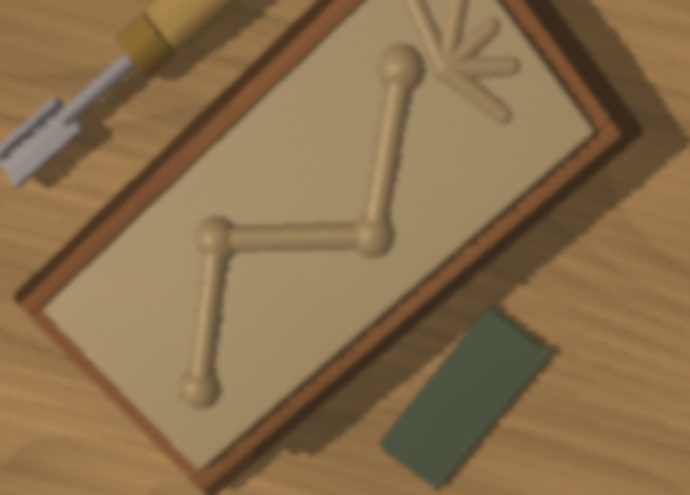

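The bud positions agree across the wrist and side cameras to about 2 mm: bud1 (628.5,-5), bud2 (559,-13), bud3 (541,55.5), bud4 (470,47). Spacings come out at about 70 mm. Next I'll go above bud1.

{"name": "carry_out", "arguments": {
  "targets": [
    [0, [0.002, -0.019, 0.02], 0],
    [0, [0.002, -0.019, 0.03], 0],
    [0, [0.002, -0.019, 0.03], 0],
    [0, [0.002, -0.019, 0.03], 0],
    [0, [0.002, -0.019, 0.03], 0],
    [0, [0.001, -0.02, 0.03], 0],
    [0, [0, 0, 0.03], 0],
    [0, [0, 0, 0.025], 0],
    [0, [0, 0, 0.01], 0],
    [0, [0, 0, 0], 0],
    [0, [0, 0, 0], 0]
  ]
}}

```text
time_s: 4.6
position: [628.4, -8.8, 107.7]
tcp_rot: [0.798, -0.602, 0.001, -0.0]
force: [0.1, -0.8, -0.3]
finger_gap: 0.3
```

Run:
```python
from h import *
for i in range(3):
    s,R,p=tool();print(s['time_s'],p.round(1),s['force'].round(2))
    im=read_camera("wrist")
d=np.array([628.5,-5,82])-p;print((R.T@d).round(1))
cv2.imwrite("pics/wrist2.png",cv2.resize(im["color"][120:320,190:450,::-1],None,fx=3,fy=3))
```

```text
4.6 [628.4  -8.8 107.7] [ 0.07 -0.77 -0.31]
4.65 [628.8  -8.8 108.4] [ 0.5  -0.35 -0.28]
4.7 [629.   -8.8 108.7] [-0.07  0.39  0.14]
[-3.9 -0.5 26.7]
```

View pics/wrist2.png

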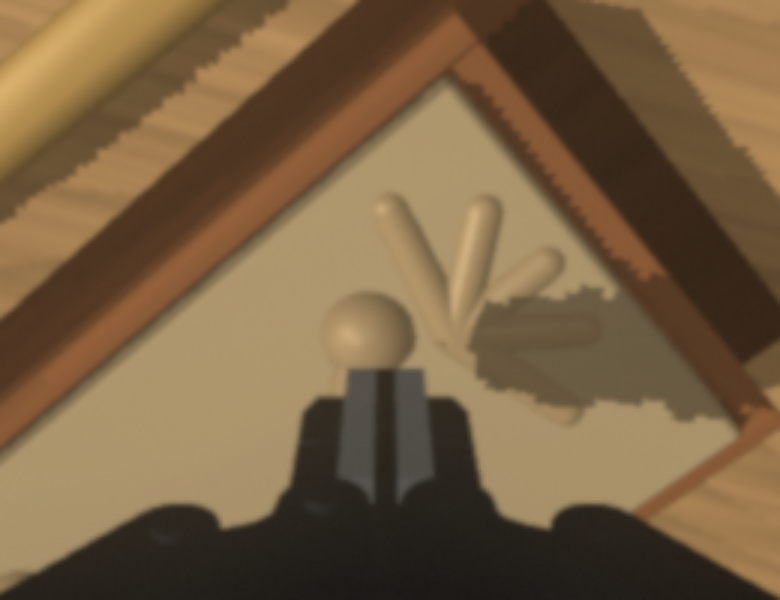

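The bud sits ahead-left of the tips, and the offset agrees with the plan (about -3.7, -1.5 mm). I'll descend gently.

{"name": "carry_out", "arguments": {
  "targets": [
    [0, [-0.0037, -0.0015, 0.01], 0],
    [0, [0, 0, 0.01], 0],
    [0, [0, 0, 0.004], 0],
    [0, [0, 0, 0], 0]
  ]
}}

```text
time_s: 5.15
position: [627.3, -4.4, 81.2]
tcp_rot: [0.799, -0.602, -0.001, 0.0]
force: [-1.6, 1.0, 2.2]
finger_gap: -0.2
```

{"name": "carry_out", "arguments": {
  "targets": [
    [0, [0, 0, 0.002], 0],
    [0, [0, 0, 0.002], 0],
    [0, [0, 0, 0], 0],
    [0, [0, 0, 0], 0]
  ]
}}

```text
time_s: 5.55
position: [628.0, -4.6, 78.6]
tcp_rot: [0.798, -0.602, -0.0, -0.0]
force: [-2.5, 1.2, 3.5]
finger_gap: -0.1
```

{"name": "carry_out", "arguments": {
  "targets": [
    [0, [-0.001, 0.006, 0], 0],
    [0, [-0.001, 0.006, 0], 0],
    [0, [-0.001, 0.006, 0.0005], 0],
    [0, [-0.001, 0.006, 0.0005], 0],
    [0, [-0.001, 0.006, 0], 0],
    [0, [-0.001, 0.005, 0], 0],
    [0, [0, 0, 0], 0]
  ]
}}

```text
time_s: 6.25
position: [591.8, -8.6, 77.2]
tcp_rot: [0.798, -0.602, -0.0, 0.0]
force: [-0.2, 0.3, 2.7]
finger_gap: 0.1
```

Run:
```python
from h import *
s,R,p=tool();print(s['time_s'],p.round(1),s['force'].round(2))
for t in ([559,-13,82],[541,55.5,82]): print((R.T@(np.array(t)-p)).round(1))
im=read_camera("wrist");cv2.imwrite("pics/wrist3.png",cv2.resize(im["color"][120:320,190:450,::-1],None,fx=3,fy=3))
im=read_camera("side");print(np.round([x["at"] for x in pinpoint("side","bud1")],1).tolist())
```

```text
6.25 [591.8  -8.6  77.2] [-0.25  0.26  2.74]
[-4.8 32.7 -4.7]
[-75.6  31.2  -4.7]
[[628.7, -3.7, 79.9], [469.8, 47.2, 76.8], [563.4, -12.9, 79.4], [538.2, 58.8, 81.1]]
```

View pics/wrist3.png

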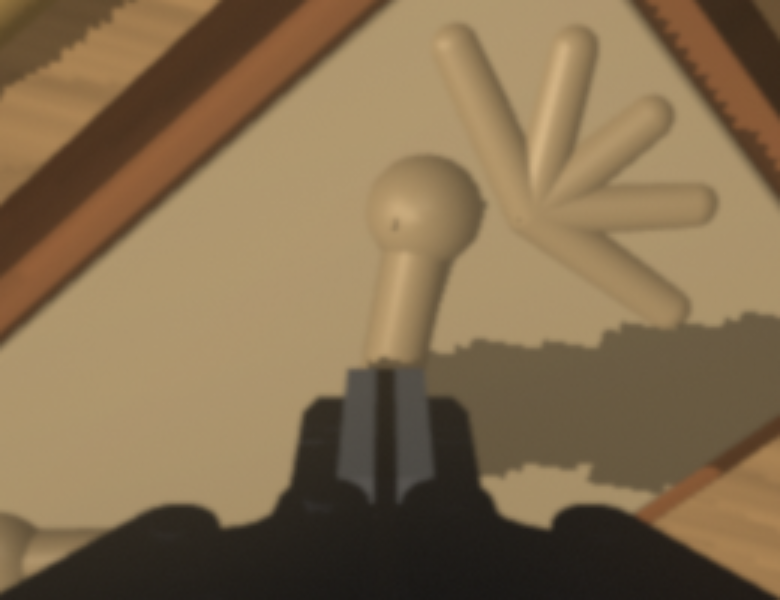

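The fingertips are on the stem, whose near end meets them at (400,360), and the force is 2.7 N. I'll continue to bud2.

{"name": "carry_out", "arguments": {
  "targets": [
    [0, [-0.001, 0.006, 0], 0],
    [0, [-0.001, 0.006, 0], 0],
    [0, [-0.001, 0.006, -0.0005], 0],
    [0, [-0.001, 0.006, -0.0005], 0],
    [0, [-0.001, 0.005, 0], 0],
    [0, [0, 0.0045, 0], 0],
    [0, [0, 0, 0], 0]
  ]
}}

```text
time_s: 7.1
position: [558.2, -13.0, 78.2]
tcp_rot: [0.798, -0.602, -0.001, 0.0]
force: [0.8, 0.6, 3.6]
finger_gap: 0.2
```

Run:
```python
from h import *
s,R,p=tool();print(s['time_s'],p.round(1),s['force'].round(2))
for t in ([559,-13,82],[541,55.5,82]): print((R.T@(np.array(t)-p)).round(1))
```

```text
7.1 [558.2 -13.   78.2] [0.83 0.64 3.63]
[ 0.2 -0.7 -3.8]
[-70.6  -2.3  -3.8]
```

{"name": "carry_out", "arguments": {
  "targets": [
    [0, [-0.006, 0, 0], 0],
    [0, [-0.006, 0, 0], 0],
    [0, [-0.006, -0.0005, 0.0005], 0],
    [0, [-0.006, 0, 0.0005], 0],
    [0, [-0.006, -0.0005, 0], 0],
    [0, [-0.005, 0, 0], 0],
    [0, [0, 0, 0], 0]
  ]
}}

```text
time_s: 7.8
position: [550.1, 22.1, 77.2]
tcp_rot: [0.799, -0.602, -0.001, -0.0]
force: [-0.3, 0.2, 3.2]
finger_gap: -0.1
```

{"name": "carry_out", "arguments": {
  "targets": [
    [0, [-0.006, 0, 0], 0],
    [0, [-0.006, 0, 0], 0],
    [0, [-0.006, -0.0005, -0.0005], 0],
    [0, [-0.006, 0, -0.0005], 0],
    [0, [-0.006, -0.0005, 0], 0],
    [0, [-0.0055, 0, 0], 0],
    [0, [0, 0, 0], 0]
  ]
}}

```text
time_s: 8.5
position: [541.5, 56.5, 78.4]
tcp_rot: [0.799, -0.602, -0.0, -0.001]
force: [0.9, 0.5, 3.5]
finger_gap: 0.2
```

Run:
```python
from h import *
s,R,p=tool();print(s['time_s'],p.round(1),s['force'].round(2))
for t in ([541,55.5,82],[470,47,82]): print((R.T@(np.array(t)-p)).round(1))
im=read_camera("wrist");cv2.imwrite("pics/wrist4.png",cv2.resize(im["color"][120:320,190:450,::-1],None,fx=3,fy=3))
```

```text
8.5 [541.5  56.5  78.4] [0.87 0.47 3.5 ]
[ 0.8  0.8 -3.6]
[-10.6  71.4  -3.6]
```

View pics/wrist4.png

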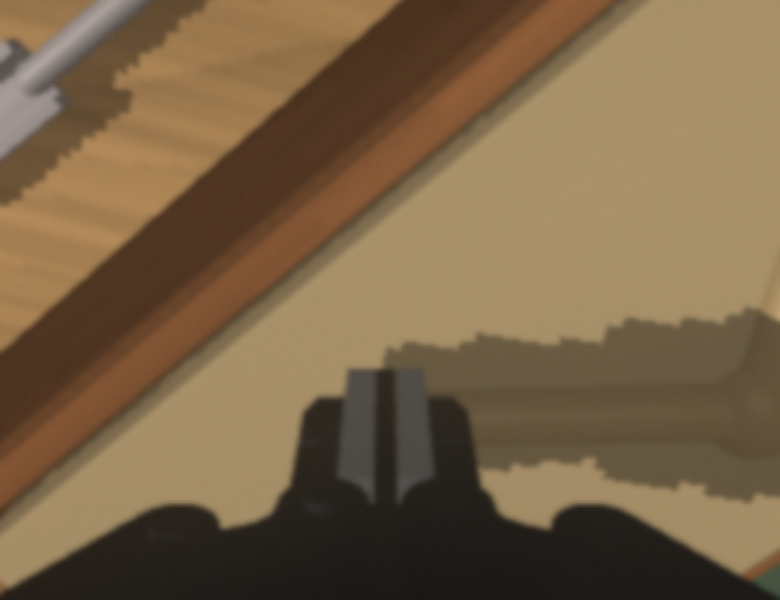

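The tips cover bud3, with stem2 running to the right at (600,410). The force (3.5 N at z=78.4) matches buds 1 and 2. Next is stem3, then bud4.

{"name": "carry_out", "arguments": {
  "targets": [
    [0, [-0.001, 0.006, 0], 0],
    [0, [-0.001, 0.006, 0], 0],
    [0, [-0.001, 0.006, 0.0005], 0],
    [0, [-0.001, 0.006, 0.0005], 0],
    [0, [-0.001, 0.006, 0], 0],
    [0, [-0.0005, 0.006, 0], 0],
    [0, [0, 0, 0], 0]
  ]
}}

```text
time_s: 9.25
position: [504.3, 50.7, 77.0]
tcp_rot: [0.798, -0.602, -0.001, 0.001]
force: [-0.3, -0.8, 3.3]
finger_gap: 0.3
```

{"name": "carry_out", "arguments": {
  "targets": [
    [0, [-0.001, 0.006, 0], 0],
    [0, [-0.001, 0.006, 0], 0],
    [0, [-0.001, 0.006, -0.0005], 0],
    [0, [-0.001, 0.006, -0.0005], 0],
    [0, [-0.001, 0.006, 0], 0],
    [0, [0, 0.005, 0], 0],
    [0, [0, 0, 0], 0],
    [0, [0, 0, 0], 0]
  ]
}}

```text
time_s: 10.05
position: [469.5, 45.9, 77.9]
tcp_rot: [0.799, -0.602, -0.001, 0.001]
force: [-0.6, -0.1, 4.3]
finger_gap: 0.2
```

Run:
```python
from h import *
s,R,p=tool();print(s['time_s'],p.round(1),s['force'].round(2))
print((R.T@(np.array([470,47,82])-p)).round(1))
im=read_camera("wrist");cv2.imwrite("pics/wrist5.png",cv2.resize(im["color"][120:320,190:450,::-1],None,fx=3,fy=3))
```

```text
10.05 [469.5  45.9  77.9] [-0.62 -0.07  4.34]
[-0.9 -0.8 -4.1]
```

View pics/wrist5.png

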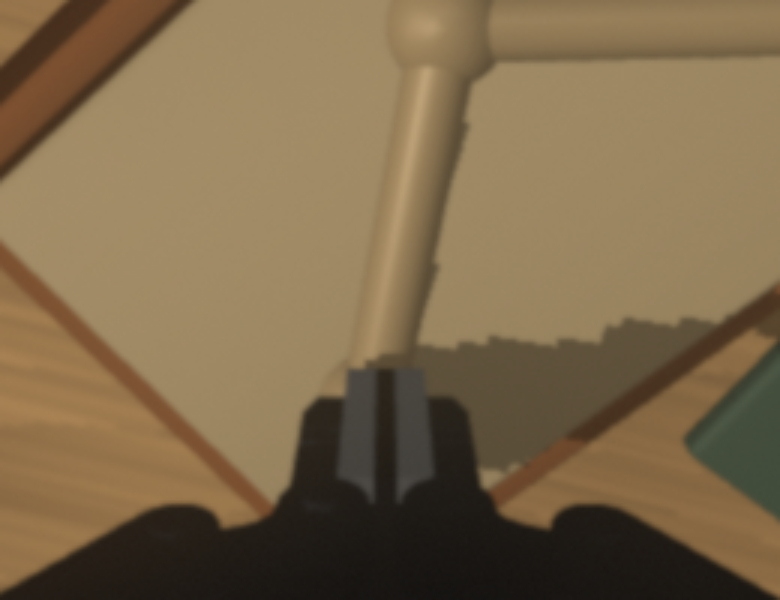

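Bud4's left edge peeks out at (330,380), so the tips rest on it with 4.3 N. I'll nudge 2 mm toward its centre, then lift away.

{"name": "carry_out", "arguments": {
  "targets": [
    [0, [-0.002, 0.001, 0], 0],
    [0, [0, 0, 0], 0],
    [0, [0, 0, -0.005], 0],
    [0, [0, 0, -0.01], 0],
    [0, [0, 0, -0.03], 0],
    [0, [0, 0, -0.04], 0],
    [0, [0, 0, -0.04], 0],
    [0, [0, 0, -0.04], 0],
    [0, [0, 0, -0.04], 0],
    [0, [0, 0, -0.03], 0],
    [0, [0, 0, 0], 0],
    [0, [0, 0, 0], 0]
  ]
}}

```text
time_s: 11.3
position: [468.9, 47.9, 313.9]
tcp_rot: [0.799, -0.602, 0.0, -0.0]
force: [0.2, -1.6, -0.5]
finger_gap: -0.2
```

Run:
```python
from h import *
s,R,p=tool();print(s['time_s'],p.round(1),s['force'].round(2))
im=read_camera("wrist");cv2.imwrite("pics/wrist6.png",im["color"][:,:,::-1])
read_camera("side")
for c in("wrist","side"):
  for n in ["bud1","panel","gouge","slip","mallet"]: print(c,n,[(np.round(d["at"],1).tolist(),round(d["confidence"],2)) for d in pinpoint(c,n)][:4])
```

```text
11.3 [468.9  47.9 313.9] [ 0.22 -1.55 -0.54]
wrist bud1 [([470.3, 49.8, 82.5], 0.73), ([541.6, 56.3, 81.5], 0.59), ([556.8, -15.8, 80.1], 0.51), ([631.9, -3.8, 79.9], 0.5)]
wrist panel [([556.3, 19.6, 56.2], 0.6)]
wrist gouge [([628.1, 106.4, -3.1], 0.95)]
wrist slip [([484.4, -87.4, 0.0], 0.83)]
wrist mallet [([535.3, -436.5, -1.4], 0.68), ([555.7, -12.8, 80.5], 0.15)]
side bud1 [([536.7, 57.0, 81.4], 0.61), ([467.7, 46.0, 78.4], 0.58), ([559.4, -13.0, 82.0], 0.48)]
side panel [([552.2, 12.7, 56.5], 0.79)]
side gouge [([628.1, 101.5, 1.9], 0.61)]
side slip [([482.7, -87.0, -5.2], 0.73), ([502.1, 53.9, 83.2], 0.32)]
side mallet [([543.2, -439.5, -1.5], 0.73)]
```

View pics/wrist6.png

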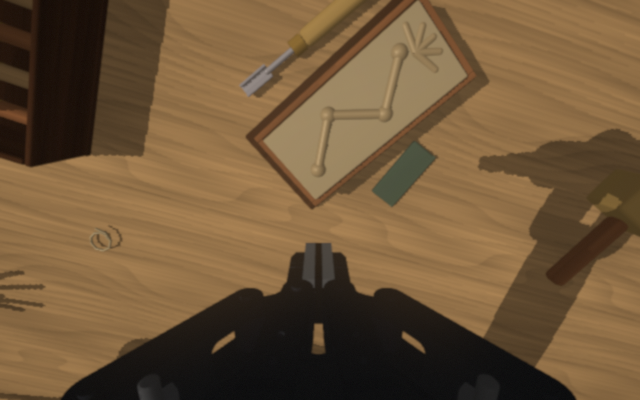

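The panel is seated at (365,105), the bystanders are where they were, and the hand is clear.

```bash
python3 -c "
from workcell import *
print(finish_job())"
```

```text
the job is handed in; nothing more can be done
None
```

I ran the shut fingertips lightly along the whole vine, from bud 1 by the maple leaf to bud 4, then lifted the hand to about 314 mm and handed the job in. It took about 11.4 s of the 40 s allowed, and the hand-in gave no verdict.

- **Touch:** The readings at each stop were steady, at 3.5–4.3 N on the buds and 2.7–3.3 N on the stems. By the fingertip height, the rest sank about 3–4 mm. These are wrist force readings at the stops, not a direct measure of contact with each bud or stem.
- **Final position:** After lifting, the bud crests read about 78–82 mm high and the panel sat within about 5 mm of where it started. That shift is about what the networks' error and panel play would give.
- **Other tools:** The gouge and slip read within about 3 mm of their first sightings. I took no starting reading for the mallet; it looked undisturbed and nothing came near it.
- **Disagreements:** My first bud positions clicked by eye were about 4 mm off. I replaced them with the network masks and the side camera, which agreed to about 2 mm. On bud 4 the tips were about 2.5 mm off its centre, so I nudged them over before lifting.

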